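Release the transport lock and wedge up the mask plate

ROBOT

A 6-joint arm with a two-finger parallel gripper is mounted at the origin on the work surface. World frame = base frame: x ahead of the robot, y to its left, z up, the work surface at z = 0. Lengths are in m, angles in rad, forces in N, time in s.
With the tool pointing down it reaches from about 0.275 to 0.75 m from the base axis. Payload 10.2 kg.
Tool frame: the origin (TCP) lies midway between the tips of the shut fingers; the grasp point (between the pads) lies 19 mm behind it (hold_point_z is the distance from the TCP to the grasp point, in m); z points along the fingers, y is the line along which they close (so a half turn about z gives the same grasp; the last joint's range is limited). The gripper opens to 88 mm and grips with 3 to 60 N. Pads are 18 mm wide; open, the fingers measure 123 mm over their backs; the gripper's body (75 mm by 187 mm) begins 45 mm behind the grasp point.
Start: joints at [-0.223, 0.313, 1.498, -0, 1.331, -0.223], TCP at [0.525, -0, 0.239] pointing down, gripper open.
Joint ranges: [-2.94, 2.94], [-0.97, 2.17], [0.19, 2.56], [-1.23, 4.37], [0.02, 3.11], [-2.88, 2.88]. Speed limits (rad/s): [2.39, 2.39, 3.01, 3.14, 3.14, 3.14].

INTERFACE

Orientations are given as a unit quaternion [w, x, y, z].
In Python, from cell import state, read_camera, calibration, sign_off, hold_point_z gives the robot as it stands. The module is installed in compiled form; this text tells all that it offers.
- The arm moves only by the tool play_rows, never from a script. Its argument "moves" is a list of rows, each a list of 4 numbers: the shift along the tool's x, y, z scaled (see below), then the turn about the tool's z scaled (see below). A call has 1 to 8 rows; each row is the pose to reach, as a shift and turn from the pose commanded when the call began, along the tool's axes at that moment; what a row does not reach only later rows make up. The controller multiplies each number of a shift by 0.4 m and each number of a turn by pi/4 rad. A row lasts 1/12 s, in which the tool goes at most 41.7 mm and 7.16 degrees, less where a joint would pass 70% of its speed; a pose out of reach is approached as far as the arm can. A call with a number of a shift or a turn outside -1 to 1 is refused whole. A call with a gripper value outside its range is refused whole. "jaw" is the opening, from 0 (shut) to 1 (fully open), set as the call begins (left out, the last holds). The fingers move at their own pace and stop on an object; the grip force is fixed at half the most. Time passes only in rows, so rows that repeat a pose let the fingers close. It gives the time, the measured TCP pose, the force, the opening and the grip force at its end, in the units of the state.
- state(): the state, without advancing time (a new reading comes with each control period).
- read_camera(name): name is "scene" or "side" or "wrist"; returns (picture, depth): 400x640x3 uint8, red, green, blue; 400x640 float32, m along the optical axis (not along the pixel's ray), 0 where there is no reading.
- calibration(name): a dict with "camera_matrix" (3x3 intrinsics, pixels), "world_to_cam" (4x4, takes a point from world to camera coordinates). Camera axes: x right, y down, z forward; pixel columns grow to the right and rows downward; lengths in m; the calibration is good to about 2 mm. A picture is of the moment at which its call begins: read the wrist's pose just before it. calibration takes no time and is no camera call; for the wrist camera it gives the pose at the moment of the call.
- sign_off(): hands the job in; it is judged then, once.
The state is a dict: "time_s": time; "qpos": joint angles; "qd": joint speeds; "effort": joint torques, N m; "tool_pos": TCP position; "tool_rot": TCP orientation; "force": force on the tool from outside, world axes, zero at the start; "torque": the same for the moment, N m; "opening": finger opening in m; "gripper_force": force on a finger pad.
Only numpy, scipy, OpenCV 4.12 (cv2) and the standard library are available. Lean on these libraries where they do the work, as an engineer would, in place of code of your own. Each camera call takes 0.05 s, during which the arm holds its last target. There are 200 camera calls.

TASK

On the levelling stage, first slide the black transport lock knob all the way out to its end stop, so that its tongue no longer covers the hinged mask plate. Then take the loose steel wedge and push it, thin end first, under the middle of the plate's free front edge until that edge has just lifted off its rest pads, by about 4 mm, and finish like that, still gripping the wedge with the plate resting on it. Touch the plate with nothing but the wedge at the end, and leave the bottle, the lens and the beaker where they stand.

Things in the scene. Friction and masses are not known exactly. Their poses are not given: they have to be found in the camera images.
- stage: fixed levelling stage: steel base plate 330 (x) by 260 (y) by 12 mm thick on the bench. Origin on the bench; base spans x -165 to 165, y -115 to 145 mm. x points from the open front apron to the plate's hinge, y to the side with the lock, z up. The apron in front of the plate is clear but for the lock's track (x -83 to -57, y 45 to 145 mm); a wedge slides in on the base along +x at y 0
- plate: hinged aluminium mask plate of the stage, 180 mm wide, 10 mm thick, square black frame with an amber glass mask on top. Origin on its hinge axis, at stage x 140, y 0 mm, 31 mm above the bench; round front edge 180 mm in front of it (stage x -40). Closed, underside 26, top 36 mm above the bench: a 14 mm gap over the base, filled only by two 14 mm wide rest pads near the front corners (stage y -82 and 75 mm)
- plate_edge (a point): middle of the mask plate's round front edge (radius 5 mm), at its underside, stage x -40, y 0 mm; it moves with the plate: 26 mm above the bench when the plate is down, 30 mm when the edge is lifted 4 mm
- plate_hinge (a joint): tilt of the mask plate about its rear hinge in rad: 0 lying on its pads, growing as the front edge rises (0.022 is 4 mm of lift at the edge). The plate weighs about 0.9 kg, its edge presses down with about 4.5 N, and it falls back by itself
- lock (a joint): how far the transport lock is slid, in m: 0 fully locked, 0.045 at its end stop, growing along the stage's +y (outwards, away from the plate's middle); starts within 12 mm of locked. Stays where it is left, slides with about 3 N. Locked, its flat steel tongue lies 1 mm above the plate's front corner and blocks the lift
- lock_knob (a point): the transport lock's upright round black knob, 18 mm in diameter, 40 mm tall, on a flat steel carriage; the point is on its axis at half its height, 60.5 mm above the bench (knob spans 40.5 to 80.5 mm), and moves with it. At stage x -70 mm, and y 78 mm when fully locked
- wedge_grip (a point): loose dark steel wedge (about 0.3 kg) flat on the bench beside the stage, 118 mm long, 30 wide. Point in the middle of its grip block (28 long, 30 wide, 60 tall), 40 mm above the underside. x to the thin end, y across (grip across y), z up. From the block a 90 mm ramp falls from 26 to 8 mm (1 in 5). On the base, the ramp meets the plate's edge with its thin end 30 mm past it; 50 mm past lifts it 4 mm
- wedge_tip (a point): middle of the wedge's thin end, 4 mm above its underside, 104 mm ahead (+x) of the grip point
- wedge: the same wedge as a solid; its origin is on the underside, half-way along its length, 45 mm ahead of the grip point
- bottle: bystander: closed amber bottle, 56 mm in diameter, 120 mm tall, beside the stage; origin under its middle
- objective: bystander: black lens barrel, 36 mm in diameter, 60 mm tall; origin under its middle
- beaker: bystander: white beaker, 64 mm across, 75 mm tall; origin under its middle
Not all that is in view belongs to the job. What is shaped like the wedge but blue or brown is not meant.

How it is judged:
By the outcome, as a careful person would: the job done as asked, in the order asked, and still so for the second after the job is handed in, while the arm keeps its last pose, push and grip.
It also fails if it takes over 48 s, if anything falls off the work surface, if the arm or the gripper's body presses on something with over 40 N, if the wrist force passes 120 N, or if a joint passes its speed limit or range.

## Working session

There is one attempt and no reset: what is moved stays moved. The work goes in short steps, Python scripts to look and compute and a tool call to move; the robot and the scene stay as the last step left them, time stands still between calls to the robot, and variables do not carry over. Pictures are saved under pics/ and viewed, at most 10 in all, crops included, and the job is handed in when it is done.

Besides the shell and the picture viewer there is one more tool, called after "Emit:" as a command line: name --pt "numbers of a row" for each row, then --argument value for the rest. play_rows: Moves the arm, as the interface text tells. Its arguments: {"type":"object","properties":{"moves":{"type":"array"},"jaw":{"type":"number"}},"required":["moves"]}

```bash
mkdir -p pics; cat > h.py <<'E'
import numpy as np, cv2
from cell import state, read_camera, calibration, sign_off, hold_point_z
def grab(n):
    c=calibration(n); p,d=read_camera(n); return p,d,c
def cloud(d,c):
    K=np.array(c["camera_matrix"]);T=np.linalg.inv(np.array(c["world_to_cam"]))
    v,u=np.indices(d.shape); P=np.stack([(u-K[0,2])/K[0,0]*d,(v-K[1,2])/K[1,1]*d,d],-1)
    return P@T[:3,:3].T+T[:3,3]
def ray(uv,z,c):
    K=np.array(c["camera_matrix"]);T=np.linalg.inv(np.array(c["world_to_cam"]))
    r=T[:3,:3]@np.linalg.inv(K)@np.array([uv[0],uv[1],1.]);o=T[:3,3]
    return o+r*(z-o[2])/r[2]
def proj(P,c):
    q=np.array(c["world_to_cam"])@np.append(P,1); q=np.array(c["camera_matrix"])@q[:3]; return q[:2]/q[2]
E
python3 - <<'E'
from h import *
print(state(),hold_point_z)
for n in ("scene","side","wrist"):
    p,d,c=grab(n); cv2.imwrite(f"pics/{n}0.png",p[:,:,::-1]); np.savez(f"{n}0.npz",p=p,d=d,**c)
    print(n,np.linalg.inv(c["world_to_cam"])[:3,3].round(3),(d>0).mean())
E
```

```text
{'time_s': 0.0, 'qpos': array([-2.23373754e-01,  3.13435645e-01,  1.49842338e+00, -1.20673600e-05,
        1.33099737e+00, -2.23418711e-01]), 'qd': array([ 6.09944788e-05,  1.36788849e-04, -1.69206122e-03,  1.35831890e-03,
       -7.49863816e-05, -2.04292412e-03]), 'effort': array([-1.80187753e-04, -4.02218950e+01, -2.52264959e+01,  6.94810320e-02,
        3.53677373e-02, -8.52248218e-05]), 'tool_pos': array([5.24756962e-01, 5.38432412e-05, 2.38173574e-01]), 'tool_rot': array([-5.31557589e-04,  7.07089729e-01,  7.07123550e-01, -3.41669372e-04]), 'force': array([-0.48359002, -0.39847007,  0.29368442]), 'torque': array([ 0.01698609, -0.01171906, -0.05236963]), 'gripper_force': 0.0, 'opening': 0.08813546033043637} 0.0187
scene [ 1.426 -0.209  0.815] 0.99345703125
side [ 0.348 -0.608  0.807] 0.99593359375
wrist [0.525 0.082 0.384] 0.99573046875
```

View pics/scene0.png

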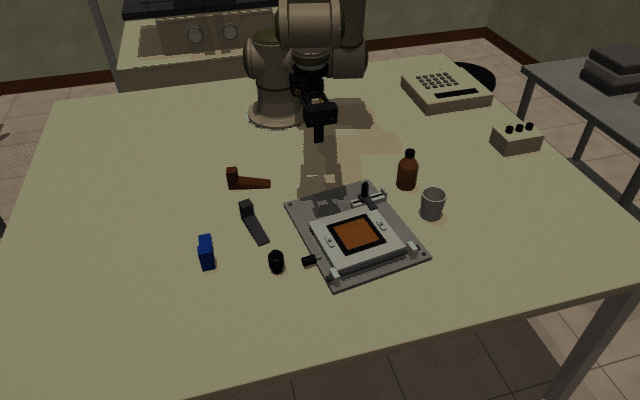

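View pics/side0.png

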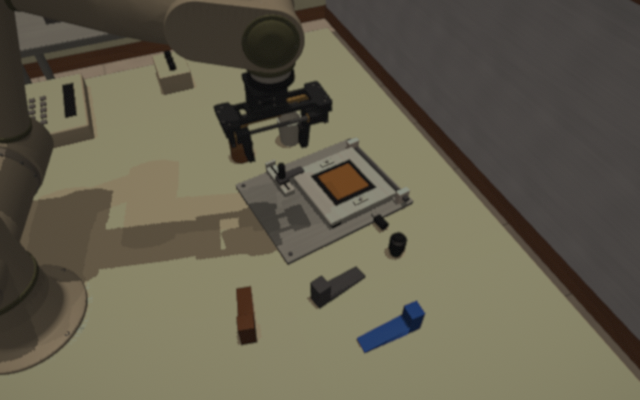

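Both views show three wedge shapes: a brown one at scene (248,180), a blue one at (206,252) and a dark grey steel one at (253,222), which is side (335,285). The grey one is meant, because it is neither blue nor brown. The lock knob is at scene (365,190) / side (281,171), and the stage is at scene (357,235).

```bash
cat > m.py <<'E'
from h import *
im=[]
for n,w,k in (("scene",(225,190,285,255),(340,170,395,215)),("side",(300,255,375,315),(255,150,310,210))):
    f=np.load(n+"0.npz");p,d=f["p"],f["d"];c={k_:f[k_] for k_ in("camera_matrix","world_to_cam")}
    W=cloud(d,c);z=W[...,2];hsv=cv2.cvtColor(p,cv2.COLOR_RGB2HSV)
    reg=(abs(W[...,0]-.6)<.35)&(abs(W[...,1]-.0)<.35)
    print(n,"bench z",np.median(z[reg&(abs(z)<.02)]).round(4))
    def box(b):
        m=np.zeros(z.shape,bool);m[b[1]:b[3],b[0]:b[2]]=1;return m
    # wedge
    m=box(w)&(z>.004)&(z<.075)
    mw=m&(hsv[...,2]<110)
    P=W[mw]; r=cv2.minAreaRect(P[:,:2].astype(np.float32)*1000);print(" wedge rect",np.round(r[0]),np.round(r[1]),round(r[2],1),mw.sum())
    t=P[P[:,2]>.056];rt=cv2.minAreaRect(t[:,:2].astype(np.float32)*1000);print(" block top",len(t),np.round(rt[0]),np.round(rt[1]),rt[2],t[:,2].mean())
    q=P[P[:,2]<.03][:,:2];u,s,v=np.linalg.svd(q-q.mean(0),full_matrices=False);print(" ramp axis deg",np.degrees(np.arctan2(v[0,1],v[0,0])),q.mean(0))
    # knob
    mk=box(k)&(z>.045)&(z<.09)&(hsv[...,2]<90);P=W[mk];t=P[P[:,2]>.077]
    print(" knob",P.mean(0),P[:,2].max(),len(t),t.mean(0) if len(t) else "")
    # plate top / base
    S=box((280,175,435,290) if n=="scene" else (232,135,418,268))
    for lo,hi,nm in((.032,.040,"plate"),(.0065,.018,"base")):
        mm=(S&(z>lo)&(z<hi)).astype(np.uint8)
        if nm=="base": mm|=(S&(z>.0065)&(z<.05)).astype(np.uint8)
        mm=cv2.morphologyEx(mm,cv2.MORPH_OPEN,np.ones((3,3)))
        cs,_=cv2.findContours(mm,0,1);cc=max(cs,key=cv2.contourArea)
        zz=.036 if nm=="plate" else .012
        XY=np.array([ray(q[0],zz,c)[:2] for q in cc])*1000
        r=cv2.minAreaRect(XY.astype(np.float32));print(" ",nm,np.round(r[0],1),np.round(r[1],1),round(r[2],1),cv2.boxPoints(r).round().tolist())
    ma=cv2.inRange(hsv,(5,130,60),(25,255,255))>0
    P=W[ma&S&(z>.03)&(z<.045)];r=cv2.minAreaRect(P[:,:2].astype(np.float32)*1000);print("  amber",r,P[:,2].mean())
    im.append(cv2.resize(p[w[1]-30:w[3]+30,w[0]-40:w[2]+40],None,fx=2.8,fy=2.8,interpolation=2))
h=max(i.shape[0] for i in im);im=[cv2.copyMakeBorder(i,0,h-i.shape[0],0,0,0) for i in im]
cv2.imwrite("pics/crop.png",np.hstack(im)[:,:,::-1]);print(np.hstack(im).shape)
E
python3 m.py
```

```text
scene bench z 0.0006
 wedge rect [ 620. -125.] [213. 123.] 9.5 705
 block top 138 [ 626. -162.] [214.  30.] 13.873220443725586 0.060205153571987226
 ramp axis deg 14.735842767713118 [ 0.58782795 -0.17165241]
 knob [0.57835637 0.12331094 0.06424195] 0.08263288610548158 28 [0.57155962 0.12393743 0.08007279]
  plate [703.1  60.1] [191.6 181.9] 8.4 [[595.0, 136.0], [622.0, -44.0], [811.0, -16.0], [785.0, 164.0]]
  base [651.3  62.7] [333.3 309. ] 8.2 [[464.0, 192.0], [509.0, -114.0], [838.0, -66.0], [794.0, 240.0]]
  amber ((694.9547119140625, 59.28817367553711), (86.74122619628906, 83.88709259033203), 9.03469467163086) 0.04004498191121149
side bench z 0.0004
 wedge rect [ 568. -132.] [119. 119.] 14.4 1119
 block top 224 [ 536. -185.] [28. 32.] 14.126861572265625 0.060055069938799006
 ramp axis deg 17.781737126853415 [ 0.58131903 -0.17504494]
 knob [0.57143125 0.11949899 0.06493584] 0.08297384304996858 34 [0.56924986 0.12149725 0.07980631]
  plate [698.8  61.9] [190.1 191.6] 8.5 [[591.0, 143.0], [619.0, -47.0], [807.0, -19.0], [779.0, 171.0]]
  base [655.   66.9] [344.9 322.1] 8.5 [[461.0, 201.0], [508.0, -118.0], [850.0, -67.0], [802.0, 252.0]]
  amber ((695.7684326171875, 59.79007339477539), (89.759033203125, 89.26358032226562), 8.802363395690918) 0.039945759188156536
(350, 826, 3)
```

View pics/crop.png

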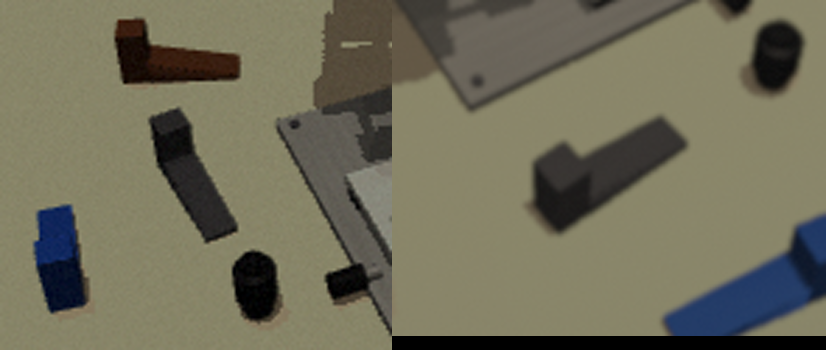

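View pics/wrist0.png

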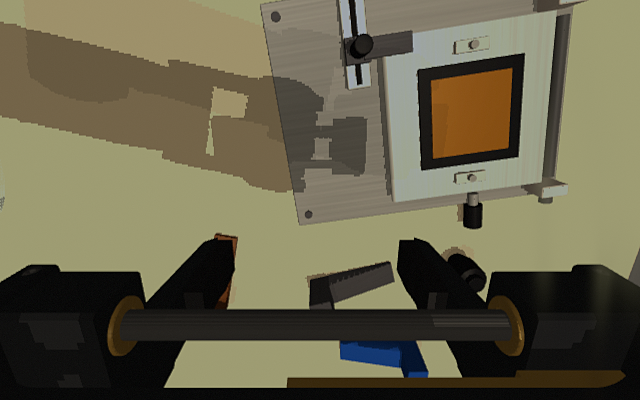

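The crop confirms the dark grey steel wedge, with its block at scene (253,207) and its ramp falling toward the stage. In the wrist view the base's front corner is at (299,224), the knob at (362,46) with its tongue over the plate, and the plate's front edge near x=390.

```bash
cat > m2.py <<'E'
from h import *
f=np.load("wrist0.npz");p,d=f["p"],f["d"];c={k:f[k] for k in("camera_matrix","world_to_cam")}
W=cloud(d,c);z=W[...,2]
def edge(pts,zz,rows):  # subpixel strongest gradient search across given segment -> world line
    g=cv2.GaussianBlur(z.astype(np.float32),(3,3),0)
    out=[]
    (x0,y0),(x1,y1)=pts; t=np.array([x1-x0,y1-y0],float);L=np.hypot(*t);t/=L;n=np.array([-t[1],t[0]])
    for s in np.linspace(.08,.92,50)*L:
        k=np.arange(-8,8.01,.5);q=np.array([x0,y0])+s*t+k[:,None]*n
        v=cv2.remap(im,q[:,0].astype(np.float32)[None],q[:,1].astype(np.float32)[None],1)[0].astype(float)
        gr=np.linalg.norm(np.gradient(v,axis=0),axis=1) if v.ndim>1 else abs(np.gradient(v))
        i=gr.argmax(); out.append(ray(np.array([x0,y0])+s*t+k[i]*n,zz,c)[:2])
    l=cv2.fitLine(np.array(out,np.float32)*1000,cv2.DIST_HUBER,0,.01,.001).ravel()
    return l
im=cv2.cvtColor(p,cv2.COLOR_RGB2LAB)
A=edge(((264,15),(299,222)),.012,0);B=edge(((301,224),(445,208)),.012,0)
P=edge(((387,62),(393,200)),.031,0);Q=edge(((395,203),(540,187)),.036,0)
for n,l in zip(("front","side","pfront","pside"),(A,B,P,Q)): print(n,l.round(2),np.degrees(np.arctan2(l[1],l[0])).round(2))
def X(a,b):
    s=np.linalg.solve(np.c_[a[:2],-b[:2]],b[2:]-a[2:]);return a[2:]+s[0]*a[:2]
c1,c2=X(A,B),X(P,Q);print("base corner",c1,"plate corner",c2)
def ang(l,off): return (np.degrees(np.arctan2(l[1],l[0]))-off+90)%180-90
yaw=np.radians(np.mean([ang(A,90),ang(B,0),ang(P,90)]));R=np.array([[np.cos(yaw),-np.sin(yaw)],[np.sin(yaw),np.cos(yaw)]])
print("yaw",np.degrees(yaw),"origin from base",c1-R@[-165,-115],"from plate",c2-R@[-40,-90])
o=c1-R@[-165,-115]
hsv=cv2.cvtColor(p,cv2.COLOR_RGB2HSV)
m=(z>.078)&(z<.084);m[:,:300]=0;m[80:]=0;m[:,420:]=0
t=W[m];print("knob top",m.sum(),t.mean(0),"stage",R.T@(t[:,:2].mean(0)*1000-o))
m=np.zeros(z.shape,bool);m[255:320,300:400]=1;m&=(z>.05)&(z<.065);t=W[m]
if m.sum()>20:
    r=cv2.minAreaRect(t[:,:2].astype(np.float32)*1000);print("block top",m.sum(),r)
for n,bs in (("scene",dict(bottle=(394,148,420,190),obj=(266,248,287,274),beaker=(418,186,447,222))),("side",{})):
    g=np.load(n+"0.npz");W2=cloud(g["d"],g)
    for k,b in bs.items():
        q=W2[b[1]:b[3],b[0]:b[2]].reshape(-1,3);q=q[(q[:,2]>.02)&(q[:,2]<.13)];print(k,q.min(0).round(3),q.max(0).round(3),"stage",R.T@(q[:,:2].mean(0)*1000-o))
E
python3 m2.py
```

```text
front [ 1.4000e-01 -9.9000e-01  4.8302e+02  4.9080e+01] -81.72
side [ 9.9000e-01  1.4000e-01  6.1329e+02 -6.8250e+01] 8.23
pfront [ 8.0000e-02 -1.0000e+00  6.0369e+02  4.4260e+01] -85.49
pside [ 9.9000e-01  1.4000e-01  7.0527e+02 -3.0130e+01] 8.25
base corner [502.41797 -84.28752] plate corner [610.6436   -43.843357]
yaw 7.0060673 origin from base [652.1588956   49.97958909] from plate [639.36724558  50.36361504]
knob top 330 [0.56786052 0.1236942  0.08045035] stage [-74.67764464  83.44645543]
block top 240 ((531.8670654296875, -178.83233642578125), (28.27142906188965, 19.527359008789062), 12.215180397033691)
bottle [0.496 0.241 0.02 ] [0.544 0.297 0.123] stage [-98.80016888 226.89595497]
obj [ 0.71  -0.16   0.021] [ 0.745 -0.125  0.063] stage [  57.02010177 -202.05737826]
beaker [0.617 0.25  0.02 ] [0.68  0.315 0.078] stage [ 26.8967267  229.86925689]
```

Emit:
play_rows --pt "0.155 0.054 0 -0.09" --pt "0.309 0.108 0.05 -0.183" --pt "0.309 0.108 0.15 -0.183" --pt "0.309 0.108 0.25 -0.183" --pt "0.309 0.108 0.3 -0.183" --pt "0.309 0.108 0.3 -0.183" --pt "0.309 0.108 0.3 -0.183" --pt "0.309 0.108 0.3 -0.183" --jaw 0.6

```text
time_s: 0.82
tool_pos: [0.5692, 0.1231, 0.1211]
tool_rot: [0.001, 0.655, 0.756, 0.001]
force: [0.3, 0.4, 0.4]
opening: 0.053
gripper_force: 0.0
```

Emit:
play_rows --pt "0 0 0.08 0" --pt "0 0 0.15 0" --pt "0 0 0.18 0" --pt "0 0 0.18 0"

```text
time_s: 1.15
tool_pos: [0.568, 0.123, 0.0466]
tool_rot: [-0.0, 0.655, 0.756, -0.0]
force: [-1.3, 0.2, -1.2]
opening: 0.053
gripper_force: 0.0
```

Emit:
play_rows --pt "0 0 0 0" --pt "0 0 0 0" --pt "0 0 0 0" --pt "0 0 0 0" --pt "0 0 0 0" --pt "0 0 0 0" --jaw 0

```text
time_s: 1.65
tool_pos: [0.5679, 0.1235, 0.0473]
tool_rot: [-0.0, 0.654, 0.756, -0.0]
force: [-2.4, -1.0, 6.7]
opening: 0.0174
gripper_force: 30.0
```

Emit:
play_rows --pt "0.02 0 0 0" --pt "0.04 0 0 0" --pt "0.06 0 0 0" --pt "0.08 0 0 0" --pt "0.09 0 0 0" --pt "0.09 0 0 0"

```text
time_s: 2.15
tool_pos: [0.5626, 0.1599, 0.0473]
tool_rot: [-0.0, 0.654, 0.756, -0.0]
force: [-4.0, 1.5, 5.9]
opening: 0.0168
gripper_force: 30.0
```

Emit:
play_rows --pt "0.004 0 0 0" --pt "0.008 0 0 0" --pt "0.012 0 0 0" --pt "0.016 0 0 0" --pt "0.016 0 0 0"

```text
time_s: 2.57
tool_pos: [0.562, 0.164, 0.0473]
tool_rot: [0.001, 0.654, 0.756, -0.001]
force: [-3.8, -9.8, 7.2]
opening: 0.0172
gripper_force: 30.0
```

Emit:
play_rows --pt "0.004 0 0 0" --pt "0.008 0 0 0" --pt "0.008 0 0 0" --pt "0.008 0 0 0"

```text
time_s: 2.9
tool_pos: [0.562, 0.1644, 0.0473]
tool_rot: [0.002, 0.654, 0.756, -0.003]
force: [-3.4, -26.8, 6.3]
opening: 0.0172
gripper_force: 30.0
```

Emit:
play_rows --pt "0 0 0 0" --pt "0 0 0 0" --pt "0 0 0 0" --pt "0 0 -0.1 0" --pt "0 0 -0.2 0" --pt "0 0 -0.3 0" --pt "0 0 -0.35 0" --pt "0 0 -0.35 0" --jaw 0.7

```text
time_s: 3.57
tool_pos: [0.5634, 0.1694, 0.192]
tool_rot: [0.003, 0.654, 0.756, 0.003]
force: [0.6, -0.0, 1.1]
opening: 0.0616
gripper_force: 0.0
```

Emit:
play_rows --pt "-0.1 -0.025 0 0.15" --pt "-0.2 -0.05 0 0.3" --pt "-0.3 -0.07 0 0.45" --pt "-0.4 -0.09 0 0.6" --pt "-0.5 -0.115 0 0.75" --pt "-0.6 -0.14 0 0.9" --pt "-0.7 -0.165 0 1.0" --pt "-0.7 -0.165 0 1.0"

```text
time_s: 4.23
tool_pos: [0.5355, -0.1236, 0.1855]
tool_rot: [0.0, 0.896, 0.444, -0.001]
force: [0.4, -0.2, 0.6]
opening: 0.062
gripper_force: 0.0
```

Emit:
play_rows --pt "-0.06 0.045 0 0.15" --pt "-0.122 0.093 0 0.3" --pt "-0.122 0.093 0 0.45" --pt "-0.122 0.093 0 0.6" --pt "-0.122 0.093 0 0.75" --pt "-0.122 0.093 0 0.86" --pt "-0.122 0.093 0 0.86" --pt "-0.122 0.093 0 0.86"

```text
time_s: 4.9
tool_pos: [0.5369, -0.1787, 0.1859]
tool_rot: [-0.0, 0.992, 0.128, -0.0]
force: [0.4, -0.0, 0.3]
opening: 0.062
gripper_force: 0.0
```

```bash
python3 - <<'E'
from h import *
s=state();print(s["tool_pos"],s["tool_rot"])
a=grab("side");b=grab("wrist")
np.savez("side1.npz",p=a[0],d=a[1],**a[2]);np.savez("wrist1.npz",p=b[0],d=b[1],**b[2])
cv2.imwrite("pics/b1.png",cv2.resize(np.hstack([a[0],b[0]])[:,:,::-1],(800,250),interpolation=3))
# lock knob from side view, wedge from wrist
W=cloud(b[1],b[2]);z=W[...,2]
S=(abs(W[...,0]-.58)<.1)&(abs(W[...,1]+.175)<.06)
for lo,hi in((.056,.064),(.004,.03)):
    m=(S&(z>lo)&(z<hi)).astype(np.uint8);n,L,st,_=cv2.connectedComponentsWithStats(m)
    k=1+st[1:,4].argmax();P=W[L==k];r=cv2.minAreaRect(P[:,:2].astype(np.float32)*1000);print(lo,st[k],r,P[:,2].mean())
o=np.array([649.2,53.2]);t=np.radians(8.25);R=np.array([[np.cos(t),-np.sin(t)],[np.sin(t),np.cos(t)]])
W=cloud(a[1],a[2]);z=W[...,2];m=(z>.077)&(z<.084)&(abs(W[...,0]-.562)<.03)&(abs(W[...,1]-.164)<.04)
print("knob",m.sum(),R.T@(W[m][:,:2].mean(0)*1000-o))
E
```

```text
[ 0.53694615 -0.17867221  0.18592021] [-4.44101753e-04  9.91746528e-01  1.28212313e-01 -4.80140086e-04]
0.056 [305 177  32  30 941] ((533.0509033203125, -184.88442993164062), (28.251590728759766, 29.424121856689453), 14.77457332611084) 0.059997775482179876
0.004 [ 305   76   31   95 2810] ((589.8447875976562, -170.00534057617188), (90.44344329833984, 29.7255802154541), 15.108881950378418) 0.017088795620545542
knob 0 [nan nan]<stdin>:14: RuntimeWarning: Mean of empty slice.
  ret = um.true_divide(
```

View pics/b1.png

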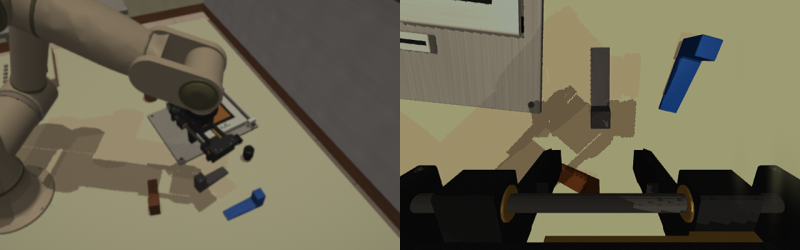

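```bash
python3 - <<'E'
from h import *
s=state();print(s["tool_pos"],s["tool_rot"])
g=np.load("side0.npz");W=cloud(g["d"],g)
h=cv2.cvtColor(g["p"],cv2.COLOR_RGB2HSV);t=np.radians(14.7);R=np.array([[np.cos(t),-np.sin(t)],[np.sin(t),np.cos(t)]])
for b in ((225,280,265,348),(350,295,430,355)):
    P=W[b[1]:b[3],b[0]:b[2]].reshape(-1,3);P=P[(P[:,2]>.005)&(P[:,2]<.07)];q=(P[:,:2]*1000-[533,-185])@R
    print("in wedge frame",q.min(0),q.max(0))
E
```

```text
[ 0.53704227 -0.17884795  0.18628567] [-2.25993423e-04  9.91773127e-01  1.28007653e-01 -2.33651070e-04]
in wedge frame [-168.90427413   -0.31775641] [-92.18601095 116.72306419]
in wedge frame [  -0.32302636 -190.52275272] [ 118.40369469 -104.07334907]
```

Emit:
play_rows --pt "-0.0135 0.012 0.1 0" --pt "-0.0135 0.012 0.2 0" --pt "-0.0135 0.012 0.3 0" --pt "-0.0135 0.012 0.36 0" --pt "-0.0135 0.012 0.405 0" --pt "-0.0135 0.012 0.405 0" --pt "-0.0135 0.012 0.405 0"

```text
time_s: 5.58
tool_pos: [0.5329, -0.185, 0.0246]
tool_rot: [-0.0, 0.992, 0.127, -0.0]
force: [-0.5, 0.7, 0.7]
opening: 0.0614
gripper_force: 0.0
```

Emit:
play_rows --pt "0 0 0 0" --pt "0 0 0 0" --pt "0 0 0 0" --pt "0 0 0 0" --pt "0 0 0 0" --pt "0 0 0 0" --jaw 0

```text
time_s: 6.08
tool_pos: [0.5332, -0.1852, 0.0253]
tool_rot: [0.0, 0.992, 0.127, 0.0]
force: [-0.8, 1.0, 4.6]
opening: 0.0301
gripper_force: 30.0
```

Emit:
play_rows --pt "0 0 -0.09 0" --pt "0 0 -0.175 0" --pt "0.021 -0.1 -0.175 0.142" --pt "0.021 -0.2 -0.175 0.142" --pt "0.021 -0.3 -0.175 0.142" --pt "0.021 -0.4 -0.175 0.142" --pt "0.021 -0.48 -0.175 0.142" --pt "0.021 -0.549 -0.175 0.142"

```text
time_s: 6.75
tool_pos: [0.4846, 0.0316, 0.0944]
tool_rot: [-0.0, 0.997, 0.071, -0.001]
force: [0.2, 0.5, -3.0]
opening: 0.0299
gripper_force: 30.0
```

Emit:
play_rows --pt "0 0 0 0" --pt "0 0 0 0" --pt "0 0 0 0"

```text
time_s: 7.0
tool_pos: [0.4861, 0.0291, 0.0946]
tool_rot: [0.0, 0.997, 0.071, -0.0]
force: [0.1, 0.0, -3.8]
opening: 0.03
gripper_force: 30.0
```

```bash
cat > w.py <<'E'
from h import *
import sys
s=state();print(s["tool_pos"],s["force"],s["time_s"])
q=s["tool_rot"];print("tool x yaw",2*np.degrees(np.arctan2(q[2],q[1])))
b=grab("wrist");p,d,c=b;np.savez("w_last.npz",p=p,d=d,**c);cv2.imwrite(sys.argv[1],p[:,:,::-1])
E
python3 w.py pics/w2.png
```

```text
[0.48612245 0.02908977 0.09457168] [ 0.05465571  0.03474913 -3.79917467] 7.0
tool x yaw 8.149692949201455
```

View pics/w2.png

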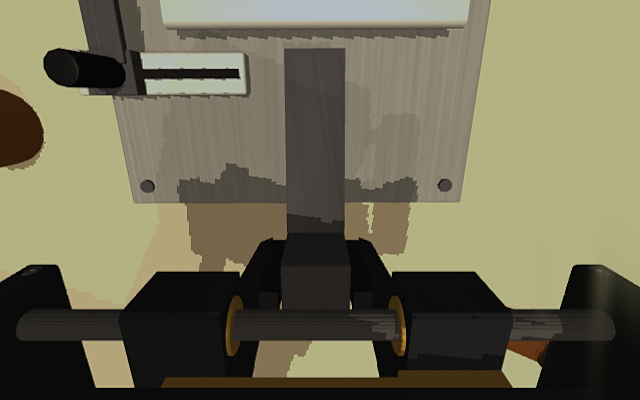

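The wrist view shows the wedge gripped straight, with its thin end at (315,48). The plate's front edge is at row ~28, the knob is out at the far left end, and its tongue is clear of the plate corner (163,28).

```bash
python3 - <<'E'
from h import *
f=np.load("w_last.npz");p,d=f["p"],f["d"];c={k:f[k] for k in("camera_matrix","world_to_cam")}
W=cloud(d,c);z=W[...,2]
o=np.array([649.2,53.2]);t=np.radians(8.25);R=np.array([[np.cos(t),-np.sin(t)],[np.sin(t),np.cos(t)]])
S=(W[...,:2]*1000-o)@R
X,Y=S[...,0],S[...,1]
b=(abs(z-.012)<.004);b[215:]=0
n,L,st,_=cv2.connectedComponentsWithStats(b.astype(np.uint8))
ok=b&(X>-160)&(X<-120);ys=[(Y[r][ok[r]].min(),Y[r][ok[r]].max()) for r in range(140,200,4) if ok[r].sum()>50]
print("base y range",np.median(ys,0),"want -115,145; z",z[ok].mean())
xs=[X[:,u][b[:,u]].min() for u in range(150,280,6)]+[X[:,u][b[:,u]].min() for u in range(350,450,6)];print("base front x",np.median(xs),np.std(xs))
pl=(abs(z-.035)<.004)&(X>-60);pl[60:]=0;ux=[X[:,u][pl[:,u]].min() for u in range(180,450,6) if pl[:,u].any()];print("plate front x",np.median(ux), "slope",np.polyfit(range(len(ux)),ux,1)[0])
pr=[(Y[r][pl[r]].min(),Y[r][pl[r]].max()) for r in range(5,24,3)];print("plate y",np.median(pr,0))
w=(z>.07)&(z<.11)&(abs(Y)<40);w[235:]=0
rw=[(Y[r][w[r]].min(),Y[r][w[r]].max()) for r in range(55,225,10)];rw=np.array(rw);print("wedge y mid tip..root",rw.mean(1).round(1))
print("tip x",np.median([X[:,u][w[:,u]].max() for u in range(292,340,4)]))
s=state();print("grip stage",R.T@(s["tool_pos"][:2]*1000-o))
E
```

```text
base y range [-114.49505     143.64159107] want -115,145; z 0.012218620263982865
base front x -164.31575438188736 0.3767664693169535
plate front x -45.12224020066822 slope 0.003426901861844274
plate y [-90.12638657  89.74368481]
wedge y mid tip..root [-0.2 -0.2 -0.4 -0.5 -0.3 -0.5 -0.3 -0.4 -0.6 -0.6 -0.6 -0.5 -0.5 -0.5
 -0.5 -0.8 -0.8]
tip x -61.76085626707368
grip stage [-164.78572615   -0.83877061]
```

Emit:
play_rows --pt "0 0 0.05 0" --pt "0 0 0.1 0" --pt "0 0 0.13 0" --pt "0 0 0.138 0" --pt "0 0 0.138 0" --pt "0 0 0.138 0"

```text
time_s: 7.55
tool_pos: [0.4866, 0.0289, 0.04]
tool_rot: [0.0, 0.998, 0.071, 0.0]
force: [0.1, 0.5, -4.3]
opening: 0.0296
gripper_force: 30.0
```

Emit:
play_rows --pt "0 0 0.002 0" --pt "0 0 0.004 0" --pt "0 0 0.004 0" --pt "0 0 0.004 0"

```text
time_s: 7.88
tool_pos: [0.4863, 0.0294, 0.0383]
tool_rot: [0.0, 0.997, 0.071, 0.0]
force: [0.0, -0.0, -3.2]
opening: 0.0297
gripper_force: 30.0
```

Emit:
play_rows --pt "0 0 0.001 0" --pt "0 0 0.002 0" --pt "0 0 0.003 0" --pt "0 0 0.003 0" --pt "0 0 0.003 0"

```text
time_s: 8.3
tool_pos: [0.4861, 0.0294, 0.0373]
tool_rot: [0.0, 0.997, 0.071, 0.0]
force: [-4.4, -1.5, 5.7]
opening: 0.0296
gripper_force: 30.0
```

Emit:
play_rows --pt "0.015 0 0 0" --pt "0.035 -0.001 0 0" --pt "0.06 -0.0015 0 0" --pt "0.085 -0.0015 0 0" --pt "0.105 -0.0015 0 0" --pt "0.12 -0.0015 0 0" --pt "0.12 -0.0015 0 0" --pt "0.12 -0.0015 0 0"

```text
time_s: 8.97
tool_pos: [0.5347, 0.0369, 0.0373]
tool_rot: [0.0, 0.997, 0.071, 0.002]
force: [3.2, 0.2, 2.6]
opening: 0.0294
gripper_force: 30.0
```

```bash
cat > lift.py <<'E'
from h import *
o=np.array([649.2,53.2]);t=np.radians(8.25);R=np.array([[np.cos(t),-np.sin(t)],[np.sin(t),np.cos(t)]])
s=state();print("grip stage",R.T@(s["tool_pos"][:2]*1000-o),s["tool_pos"][2],s["force"],s["time_s"])
for n in("wrist","scene","side"):
    p,d,c=grab(n);W=cloud(d,c);S=(W[...,:2]*1000-o)@R;z=W[...,2]
    # fit plane slope on the white plate border, x -38..130, |y|<88, z .030-.0475
    m=(S[...,0]>-36)&(S[...,0]<100)&(abs(S[...,1])<86)&(abs(z-.0385)<.006)
    m&=(p.max(2)>110)&(p.max(2).astype(int)-p.min(2)<40)
    if m.sum()<200: print(n,m.sum());continue
    for _ in range(4):
        k=np.linalg.lstsq(np.c_[140-S[...,0][m],np.ones(m.sum())],z[m]*1000,rcond=None)[0]
        e=z*1000-(k[0]*(140-S[...,0])+k[1]);m&=abs(e)<1.2
    base=(S[...,0]>-150)&(S[...,0]<-95)&(S[...,1]>-105)&(S[...,1]<-60)&(abs(z-.012)<.005)
    print(n,m.sum(),"slope",k[0],"edge top z",k[0]*180+k[1],"hinge z",k[1],"base z",z[base].mean()*1000)
E
python3 lift.py
```

```text
grip stage [-115.68745208    0.34124643] 0.037314918941178714 [3.16706041 0.1805189  2.56770312] 8.9667
wrist 27203 slope 0.00022998304054059243 edge top z 36.15413705357426 hinge z 36.11274010627695 base z 12.112220799378461
scene 609 slope -0.0023787380416454133 edge top z 36.49390741703802 hinge z 36.92208026453419 base z 12.30272547547197
side 764 slope -0.006963440461882739 edge top z 36.055063044928524 hinge z 37.30848232806742 base z 12.155212242687483
```

Emit:
play_rows --pt "0.008 0 0 0" --pt "0.016 0 0 0" --pt "0.025 0 0 0" --pt "0.035 0 0 0" --pt "0.035 0 0 0" --pt "0.035 0 0 0"

```text
time_s: 9.62
tool_pos: [0.5446, 0.0387, 0.0372]
tool_rot: [-0.0, 0.997, 0.071, -0.004]
force: [-16.1, -1.3, 18.3]
opening: 0.0299
gripper_force: 30.0
```

```bash
python3 lift.py
```

```text
grip stage [-105.59329789    0.70789831] 0.03715725353767832 [-16.07603759  -1.3232943   18.32354931] 9.6167
wrist 29914 slope 0.008758305902771015 edge top z 37.81714769748989 hinge z 36.2406526349911 base z 12.120467916147906
scene 640 slope 0.006171539268942774 edge top z 38.005688140747736 hinge z 36.89481107233804 base z 12.41002755018234
side 681 slope 0.001812308738498917 edge top z 37.68356152879875 hinge z 37.357345955868944 base z 12.20457524894267
```

Emit:
play_rows --pt "0.008 0.0005 -0.001 0" --pt "0.016 0.001 -0.001 0" --pt "0.024 0.0015 -0.001 0" --pt "0.03 0.0015 -0.001 0" --pt "0.03 0.0015 -0.001 0" --pt "0.03 0.0015 -0.001 0"

```text
time_s: 10.27
tool_pos: [0.5565, 0.0399, 0.0372]
tool_rot: [-0.0, 0.997, 0.071, -0.004]
force: [-14.4, -1.0, 15.1]
opening: 0.03
gripper_force: 30.0
```

```bash
python3 lift.py
```

```text
grip stage [-93.6701568    0.18377408] 0.037186394636142754 [-14.43290985  -0.99919293  15.05150151] 10.2667
wrist 32822 slope 0.02196832434516998 edge top z 40.18370688529337 hinge z 36.22940850316277 base z 12.118850427759588
scene 636 slope 0.019781225660811388 edge top z 40.3943846229242 hinge z 36.83376400397815 base z 12.276728595013733
side 567 slope 0.01879004136193632 edge top z 40.274430886463996 hinge z 36.89222344131546 base z 12.15695494101193
```

Emit:
play_rows --pt "0 0 0 0" --pt "0 0 0 0" --pt "0 0 0 0" --pt "0 0 0 0" --pt "0 0 0 0" --pt "0 0 0 0"

```text
time_s: 10.92
tool_pos: [0.5565, 0.0399, 0.0372]
tool_rot: [-0.0, 0.997, 0.071, -0.004]
force: [-14.5, -1.7, 15.4]
opening: 0.0294
gripper_force: 30.0
```

```bash
python3 lift.py; python3 - <<'E'
from h import *
o=np.array([649.2,53.2]);t=np.radians(8.25);R=np.array([[np.cos(t),-np.sin(t)],[np.sin(t),np.cos(t)]])
for n in("scene","wrist"):
    p,d,c=grab(n);W=cloud(d,c);S=(W[...,:2]*1000-o)@R
    m=(abs(W[...,2]-.0805)<.003)&(abs(S[...,0]+70)<20)&(abs(S[...,1]-115)<35)
    print(n,"knob",m.sum(),np.median(S[m],0) if m.any() else "")
    cv2.imwrite(f"pics/end_{n}.png",p[:,:,::-1])
a=cv2.imread("pics/end_wrist.png");b=cv2.imread("pics/end_scene.png")
cv2.imwrite("pics/end.png",cv2.resize(np.hstack([a,b]),(800,250),interpolation=3))
E
```

```text
grip stage [-93.65529455   0.1648939 ] 0.03716822642638817 [-14.46406775  -1.7186588   15.37232481] 10.9167
wrist 32750 slope 0.022285110285587093 edge top z 40.194129232047956 hinge z 36.18280938064228 base z 12.11913328734217
scene 607 slope 0.02152591801556861 edge top z 40.484061522928044 hinge z 36.609396280125694 base z 12.360188609932523
side 584 slope 0.020831306973661024 edge top z 40.39583195494223 hinge z 36.646196699683244 base z 12.259910593473222
scene knob 23 [-66.88896438 121.34853033]
wrist knob 730 [-70.25686089 116.29217698]
```

View pics/end.png

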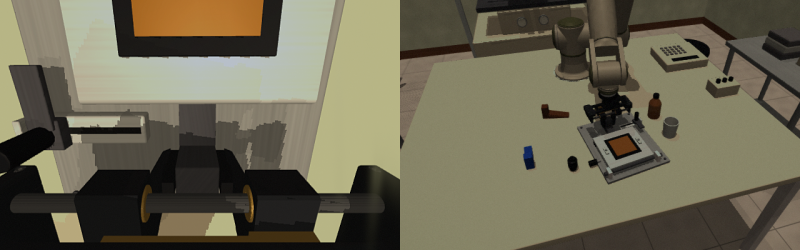

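The wrist view shows the wedge under the middle of the plate's edge at (197,103), still gripped. The tongue at (50,105) is clear of the plate corner at (78,100), and the bottle, lens and beaker stand where they were. The edge has risen by about 4 mm and is holding steady.

```bash
python3 -c "
from cell import sign_off; print(sign_off())"
```

```text
the job is handed in; nothing more can be done
None
```

I slid the lock out to its end stop, then pushed the steel wedge in until the plate's front edge had lifted about 4 mm; the wedge is still gripped with the plate resting on it, and the job was handed in at about 11 s.

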